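# Dispense one coin cell and try it on the contact

### The arm

A 6-joint arm with a two-finger parallel gripper is mounted at the origin on a cart in front of the work surface, level with it; the furniture and walls round the work are solid. World frame = base frame: x ahead of the robot, y to its left, z up, the work surface at z = 0. Lengths are in mm, angles in rad, forces in N, time in s.
With the tool pointing down it reaches from about 275 to 1000 mm from the base axis. Payload 8.4 kg.
Tool frame: the origin (TCP) lies at the centre of the arm's flange, where the gripper is bolted on; the fingertips stand 173 mm ahead of it and the grasp point (between the pads) lies 155 mm ahead of it; z points along the fingers, y is the direction in which the jaws open and shut (so a half turn about z gives the same grasp; the last joint's range is limited). The gripper opens to 85 mm and grips with 20 to 120 N. Pads are 22 mm wide; open, the fingers measure 114 mm over their backs; the gripper's body (76 mm by 85 mm) begins 54 mm behind the grasp point. The pads swing forward as they close: fully open they stand 13 mm farther back than shut.
Start: joints at [1.342, 0.353, 1.633, -0, 1.155, -0.002], TCP at [140.536, 608.998, 404.681] pointing down, gripper open.
Joint ranges: [-2.63, 2.63], [-0.92, 2.1], [0.06, 2.66], [-1.3, 4.44], [0, 2.69], [-3.02, 3.02]. Speed limits (rad/s): [2.22, 2.22, 2.79, 3.14, 3.14, 3.14].

### API

Orientations are given as [roll, pitch, yaw] about the fixed x, y, z axes, in that order (R = Rz(yaw) Ry(pitch) Rx(roll)).
In Python, from rig import sense, grab_frame, camera_model, sign_off gives the robot as it stands. The module is installed in compiled form; this text tells all that it offers.
- The arm moves only by the tool step_arm, never from a script. Its argument "commands" is a list of rows, each a list of 3 entries, a list of its own where there are three numbers: the shift along the tool's x, y, z in mm, then the turn about the tool's z in rad, then the opening, from 0 (shut) to 1 (fully open). A call has 1 to 20 rows; each row shifts and turns the pose as measured when the row begins, along the tool's axes as they then stand; what a row does not reach is not made up. A row lasts 1/8 s, in which the tool goes at most 62.5 mm and 10.7 degrees, less where a joint would pass 70% of its speed; a pose out of reach is approached as far as the arm can. A call with a gripper value outside its range is refused whole. The fingers move at their own pace and stop on an object; "force" is the grip in N (left out, the last holds). Time passes only in rows, so rows that do not move let the fingers close. It gives the time, the measured TCP pose, the force and the opening at its end, in the units of the state.
- sense(): the state, without advancing time (a new reading comes with each control period).
- grab_frame(name): name is "scene" or "top" or "wrist"; returns the picture (400x640x3 uint8, blue, green, red); there is no depth.
- camera_model(name): a dict with "fx", "fy", "cx", "cy" (pixels), "R" (3x3) and "t" (3): a world point X has camera coordinates R X + t. Camera axes: x right, y down, z forward; pixel columns grow to the right and rows downward; lengths in mm; the calibration is good to about 2 mm. A picture is of the moment at which its call begins: read the wrist's pose just before it. camera_model takes no time and is no camera call; for the wrist camera it gives the pose at the moment of the call.
- sign_off(): hands the job in, once; it reports no verdict.
The state is a dict: "clock": time; "qpos": joint angles; "qvel": joint speeds; "joint_efforts": joint torques, N m; "eef_pos": TCP position; "tcp_rot": TCP orientation; "contact_force": force on the tool from outside, world axes, zero at the start; "wrist_torque": the same for the moment, N m; "opening": opening from 0.0 (shut) to 1.0 (fully open).
Only numpy, scipy, OpenCV 4.12 (cv2) and the standard library are available. Lean on these libraries where they do the work, as an engineer would, in place of code of your own. Each camera call takes 0.05 s, during which the arm holds its last target. There are 200 camera calls.

### The job

Take one fresh coin cell from the bench dispenser and try it on the meter: press the dispenser's plunger fully down once and let it come right up again, so that a single cell is ejected into the groove. Then push that cell along the groove with the fingertips against the sprung brass contact until the contact is pressed fully home, and finish while holding it pressed there. Do not pick the cell up, leave the other cells in the magazine and do not disturb the things round the dispenser.

Things in the scene. Friction and masses are not known exactly. Their poses are not given: they have to be found in the camera images.
- dispenser: fixed bench dispenser for coin cells with a contact tester, on a grey L-shaped plate (x -68 to -18, y -66 to 84, and x -18 to 72, y 0 to 60 mm) on low feet, plate top at z = 14 mm. Origin: on the work surface under the plate; z up, x from the groove towards the plunger, y along the groove away from the contact. The plunger's dark housing fills x 30 to 70, y 10 to 50 mm, up to z = 63 mm
- plunger_top (a point): centre of the top of the plunger's black mushroom knob, 29 mm diameter, at (50, 30, 96) mm in the dispenser's frame when up; it is pressed straight down
- plunger (a joint): travel of the plunger, m: 0 up, 0.020 fully down; a spring brings it back (1.5 N to start, 5 N at the bottom). A rack and pinion moves the ejector blade twice as far, 40 mm; after a full stroke the bottom cell lies in the groove about 40 mm from the magazine's axis. When the plunger comes up again the next cell drops into place
- cell_1: the cell at the bottom of the stack, the next to be ejected: steel coin cell, 24.5 mm diameter, 7.7 mm thick, 10 to 16 g, lying flat. Origin: centre of its underside
- cell_2: the second cell from the bottom of the magazine, same size; origin at the centre of its underside
- cell_3: the third cell from the bottom, same size
- cell_4: the top cell, same size
- magazine (a point): point on the axis of the magazine (upright clear tube, outer radius 16 mm, top 51 mm above the work surface) at floor height, at (-5, 30, 14) mm in the dispenser's frame: where the bottom cell's underside is centred. That cell is ejected from here along -x, into the groove
- contact_face (a point): centre of the face of the sprung brass contact, a shoe 16 mm wide and 6 mm high that stands 6 mm out of the black contact block (its face at y = -32 mm, top with the meter 48 mm above the work surface) at the -y end of the groove, 4 mm above the groove's floor; at (-44.5, -26, 18) mm in the dispenser's frame when free
- contact (a joint): how far the contact is pressed in towards -y, m: 0 free, 0.006 fully home (flush with the block's face); spring 0.5 N to start, 2 N when home. The cell's centre is then at y = -20 mm in the dispenser's frame
- loupe: small folding loupe, 22x33x12 mm, lying in the dispenser's inner corner, between plunger and meter; leave it alone
- tweezers: tweezers 124 mm long lying beside the groove's front fence; leave them alone
- glue_tube: glue tube 126 mm long lying beyond the plunger; leave it alone
- groove_start (a point): open end of the straight groove, middle of its floor, at (-44.5, 72, 14) mm in the dispenser's frame. The groove runs from here along -y to the contact block, 29 mm wide between fences 3.5 mm high: the front fence (inner face x = -59) runs all the way, the rear one (x = -30) only over y -32 to 16. The plate is open from y = 51 to its end at 84

How it is judged:
By the outcome, as a careful person would: the job done as asked, in the order asked, and still so for the second after the job is handed in, while the arm keeps its last pose, push and grip.
It also fails if it takes over 38 s, if anything falls off the work surface, if the arm or the gripper's body presses on something with over 40 N, if the wrist force passes 120 N, or if a joint passes its speed limit or range.

## Working session

There is one attempt and no reset: what is moved stays moved. The work goes in short steps, Python scripts to look and compute and a tool call to move; the robot and the scene stay as the last step left them, time stands still between calls to the robot, and variables do not carry over. Pictures are saved under pics/ and viewed, about 8 in all and at most 12, crops included, and the job is handed in when it is done.

Besides the shell and the picture viewer there is one more tool, called after ">>>" as name([rows], argument=value, ...), one row to a line, values as JSON. step_arm: Moves the arm, as the interface text tells. Its arguments: {"type":"object","properties":{"commands":{"type":"array","items":{"type":"array"}},"force":{"type":"number"}},"required":["commands"]}

```bash
mkdir -p pics; ls; python3 - <<'E'
from rig import *
import cv2
s=sense();print(s)
for n in("top","scene"):
    f=grab_frame(n);cv2.imwrite(f"pics/{n}0.png",f);m=camera_model(n);print(n,m)
E
```

```text
pics
{'clock': 0.0, 'qpos': array([ 1.34160420e+00,  3.53646213e-01,  1.63415972e+00, -2.56492108e-05,
        1.15514093e+00, -2.38249152e-03]), 'qvel': array([ 0.00031911, -0.00024108,  0.0011689 ,  0.00048853, -0.00057231,
        0.00014692]), 'joint_efforts': array([ 9.62853337e-04, -6.05272722e+01, -3.42049778e+01,  1.12587929e-04,
        9.41046746e-03, -8.13602838e-06]), 'eef_pos': array([140.48329091, 608.7644545 , 403.9517591 ]), 'tcp_rot': array([-3.14023839e+00,  2.02247230e-05,  2.91479340e+00]), 'contact_force': array([ 0.44432649,  0.40316442, -0.36812921]), 'wrist_torque': array([0.02017609, 0.01965241, 0.01407813]), 'opening': 0.9945743017741956}
top {'fx': 511.3533631892737, 'fy': 511.3533631892737, 'cx': 322.1633687720033, 'cy': 203.59560889245702, 'R': array([[ 0.08996933, -0.99594324,  0.0016063 ],
       [-0.97381816, -0.08830849, -0.20947507],
       [ 0.20876713,  0.01728209, -0.97781267]]), 't': array([-276.98428555,  446.76718717,  829.05153431])}
scene {'fx': 371.28089387543514, 'fy': 371.28089387543514, 'cx': 320.441047725641, 'cy': 194.4848574770806, 'R': array([[ 0.6237181 , -0.78162066,  0.00669838],
       [-0.39365826, -0.321512  , -0.8611987 ],
       [ 0.67528431,  0.53450835, -0.50822429]]), 't': array([-453.15762666,  177.24550612,  716.43855339])}
```

View pics/top0.png

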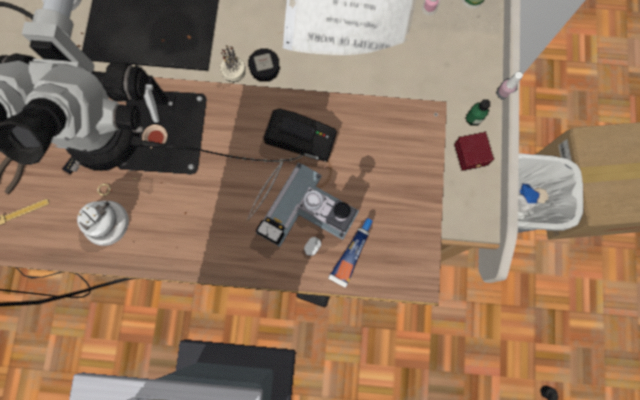

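View pics/scene0.png

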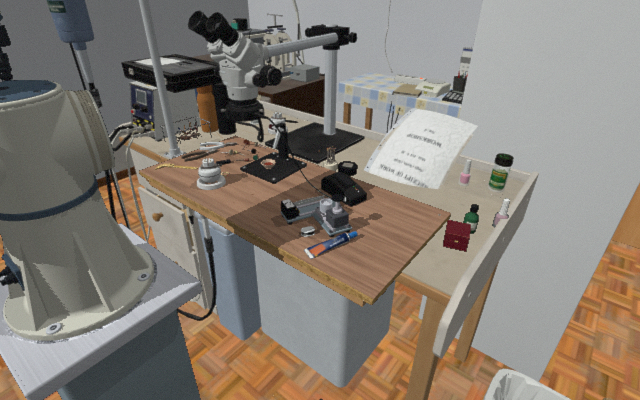

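The top view shows the dispenser at about (305,205): knob at (342,211), magazine at (315,200), meter at (270,230). Next I'll get a rough pose from enlarged crops.

```bash
cat >h.py <<'E'
import numpy as np, cv2
from rig import *
def ray(m,u,v,z):
    R,t=np.array(m["R"]),np.array(m["t"]);c=-R.T@t
    d=R.T@np.array([(u-m["cx"])/m["fx"],(v-m["cy"])/m["fy"],1]);return c+d*(z-c[2])/d[2]
def proj(m,X):
    p=(np.array(m["R"])@np.atleast_2d(X).T).T+np.array(m["t"]);return np.c_[m["fx"]*p[:,0]/p[:,2]+m["cx"],m["fy"]*p[:,1]/p[:,2]+m["cy"]]
E
python3 - <<'E'
from h import *
m=camera_model("top")
for u,v,z in((342,211,96),(315,200,51),(270,230,48)):print(ray(m,u,v,z))
w=camera_model("wrist");print(w);print(-np.array(w["R"]).T@w["t"])
f=grab_frame("wrist")
a=cv2.imread("pics/top0.png")[140:300,230:400];cv2.imwrite("pics/c.png",np.hstack([cv2.resize(a,None,fx=2.5,fy=2.5,interpolation=2), f]) if 0 else cv2.resize(f,None,fx=1.25,fy=1.25))
np.save("w.npy",f)
E
```

```text
[ 450.29789482 -269.39558773   96.        ]
[ 474.33338573 -222.88253815   51.        ]
[ 416.26894505 -151.68946429   48.        ]
{'fx': 286.853463437355, 'fy': 286.853463437355, 'cx': 317.43122742115594, 'cy': 200.99144469091547, 'R': array([[ 0.22390225,  0.97461112, -0.0009752 ],
       [ 0.93167649, -0.21374473,  0.29375517],
       [ 0.28608862, -0.06668101, -0.95588019]]), 't': array([-623.69650094,  -39.40438829,  378.72730477])}
[ 68.00961967 624.69298379 372.98494623]
```

View pics/c.png

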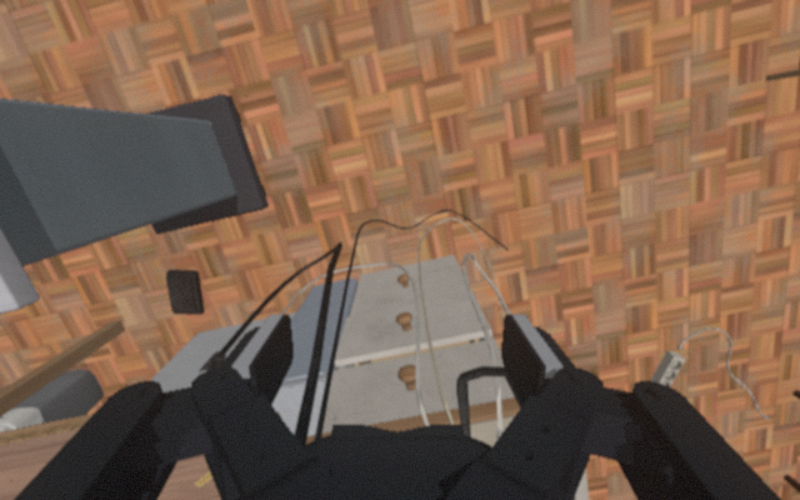

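The wrist view shows only floor and the open fingers. I'll check the microscope's clearance, then plan the transit.

```bash
cat >>h.py <<'E'
def wrap(a): return (a+np.pi)%(2*np.pi)-np.pi
def plan(p,yaw,n,start=None):
    s=sense();p0=np.array(s["eef_pos"]);y0=s["tcp_rot"][2];dy=wrap(yaw-y0);out=[]
    for i in range(n):
        y=y0+dy*i/n;d=(np.array(p)-p0)/n
        out.append([[round(d[0]*np.cos(y)+d[1]*np.sin(y),1),round(d[0]*np.sin(y)-d[1]*np.cos(y),1),round(-d[2],1)],round(-dy/n,3)])
    print(p0.round(1),np.round(s["tcp_rot"],4),s["clock"],"F",np.round(s["contact_force"],1),s["opening"]);print(out)
E
python3 - <<'E'
from h import *
T,S=camera_model("top"),camera_model("scene")
P=lambda m:np.diag([m["fx"],m["fy"],1])@np.c_[m["R"],m["t"]]
def tri(a,b):
    n=lambda m,u:np.array([(u[0]-m["cx"]),(u[1]-m["cy"])],float).reshape(2,1)
    X=cv2.triangulatePoints(P(T),P(S),n(T,a),n(S,b));return (X[:3]/X[3]).ravel()
print("eyepieces",tri((28,135),(205,20)),"knob",tri((342,211),(338,211)))
for z in(100,200,300,400):print(z,ray(T,130,80,z),ray(T,100,155,z))
plan((464,-198,330),1.1,16)
E
```

```text
eyepieces [420.01960105  52.48447076 435.43128492] knob [ 457.90869952 -269.24800127   53.33846929]
100 [642.80118935 107.37838822 100.        ] [507.03237148 134.04121014 100.        ]
200 [598.57416635  62.87503325 200.        ] [479.67756684  86.22442165 200.        ]
300 [554.34714335  18.37167829 300.        ] [452.32276221  38.40763315 300.        ]
400 [510.12012035 -26.13167668 400.        ] [424.96795758  -9.40915535 400.        ]
[140.5 608.8 404.1] [-3.1405 -0.      2.9148] 0.15 F [-0.2  0.  -0.3] 0.9987477212651384
[[[np.float64(-31.0), np.float64(-44.6), np.float64(4.6)], np.float64(0.113)], [[np.float64(-35.9), np.float64(-40.8), np.float64(4.6)], np.float64(0.113)], [[np.float64(-40.3), np.float64(-36.5), np.float64(4.6)], np.float64(0.113)], [[np.float64(-44.1), np.float64(-31.7), np.float64(4.6)], np.float64(0.113)], [[np.float64(-47.4), np.float64(-26.5), np.float64(4.6)], np.float64(0.113)], [[np.float64(-50.1), np.float64(-20.9), np.float64(4.6)], np.float64(0.113)], [[np.float64(-52.2), np.float64(-15.1), np.float64(4.6)], np.float64(0.113)], [[np.float64(-53.6), np.float64(-9.1), np.float64(4.6)], np.float64(0.113)], [[np.float64(-54.2), np.float64(-3.0), np.float64(4.6)], np.float64(0.113)], [[np.float64(-54.2), np.float64(3.2), np.float64(4.6)], np.float64(0.113)], [[np.float64(-53.5), np.float64(9.3), np.float64(4.6)], np.float64(0.113)], [[np.float64(-52.1), np.float64(15.3), np.float64(4.6)], np.float64(0.113)], [[np.float64(-50.1), np.float64(21.1), np.float64(4.6)], np.float64(0.113)], [[np.float64(-47.4), np.float64(26.6), np.float64(4.6)], np.float64(0.113)], [[np.float64(-44.0), np.float64(31.8), np.float64(4.6)], np.float64(0.113)], [[np.float64(-40.2), np.float64(36.6), np.float64(4.6)], np.float64(0.113)]]
```

```bash
python3 - <<'E'
from h import *
S=camera_model("scene");T=camera_model("top")
print(ray(S,172,155,0),ray(S,205,20,400),ray(S,232,130,150))
b=ray(S,172,155,0)
print([proj(S,b+[0,0,z]).round() for z in(200,400)], proj(T,b))
E
```

```text
[448.48629732 412.19424847   0.        ] [624.6354717  373.43209832 400.        ] [479.46783262 116.95809742 150.        ]
[array([[159.,  95.]]), array([[144.,  24.]])] [[-33.7454734  189.08927493]]
```

>>> step_arm([
  [[0, -55, 0], 0, 0],
  [[0, -55, 0], 0, 0],
  [[0, -55, 0], 0, 0],
  [[0, -55, 0], 0, 0],
  [[0, -55, 0], 0, 0],
  [[0, -55, 0], 0, 0],
])

```text
clock: 0.9
eef_pos: [64.7, 280.2, 401.8]
tcp_rot: [-3.139, -0.0, 2.915]
contact_force: [-0.1, 0.6, 1.2]
opening: 0.002
```

>>> step_arm([
  [[-50, -3, 0], 0.174, 0],
  [[-50, -3, 0], 0.174, 0],
  [[-50, -4, 0], 0.174, 0],
  [[-50, -4, 0], 0.174, 0],
  [[-50, -4, 0], 0.174, 0],
])

```text
clock: 1.52
eef_pos: [258.8, 127.8, 402.9]
tcp_rot: [3.137, -0.001, 2.032]
contact_force: [1.3, -0.2, 0.0]
opening: -0.002
```

>>> step_arm([
  [[-50, -4, 0], 0.174, 0],
  [[-50, -4, 0], 0.174, 0],
  [[-50, -4, 0], 0.174, 0],
  [[-50, -4, 0], 0.174, 0],
  [[-50, -4, 0], 0.174, 0],
])

```text
clock: 2.15
eef_pos: [264.9, -123.3, 403.6]
tcp_rot: [3.134, -0.006, 1.132]
contact_force: [1.3, -0.3, 0.8]
opening: -0.001
```

```bash
python3 - <<'E'
from h import *
plan((464,-198,330),1.1,4)
E
```

```text
[ 264.9 -123.3  403.6] [ 3.1341 -0.0057  1.1322] 2.15 F [ 1.3 -0.3  0.8] -0.0014462533169288265
[[[np.float64(4.2), np.float64(53.0), np.float64(18.4)], np.float64(0.008)], [[np.float64(4.6), np.float64(53.0), np.float64(18.4)], np.float64(0.008)], [[np.float64(5.1), np.float64(52.9), np.float64(18.4)], np.float64(0.008)], [[np.float64(5.5), np.float64(52.9), np.float64(18.4)], np.float64(0.008)]]
```

>>> step_arm([
  [[4, 53, 18], 0.008, 0],
  [[4, 53, 18], 0.008, 0],
  [[5, 53, 18], 0.008, 0],
  [[5, 53, 18], 0.008, 0],
  [[0, 0, 0], 0, 0],
])

```text
clock: 2.78
eef_pos: [466.8, -210.3, 331.6]
tcp_rot: [3.13, -0.005, 1.081]
contact_force: [-0.5, 0.1, -0.1]
opening: -0.0
```

```bash
python3 - <<'E'
from h import *
s=sense();print(s["eef_pos"],s["tcp_rot"],s["contact_force"]);m=camera_model("wrist");f=grab_frame("wrist");np.savez("w1.npz",f=f,**m)
cv2.imwrite("pics/w1.png",cv2.resize(f,None,fx=1.25,fy=1.25))
E
```

```text
[ 466.77173189 -210.34131549  331.60224654] [ 3.12976904 -0.00538198  1.08118905] [-0.53562908  0.12739168 -0.05531696]
```

View pics/w1.png

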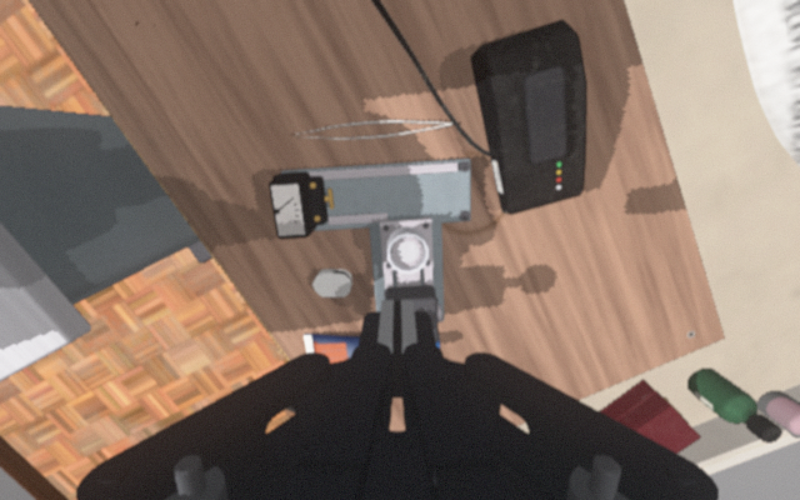

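The view shows the plate's long leg from (275,165) to (471,220), the meter at (300,205), magazine rim at (408,252), loupe at (332,283) and tweezers at (375,128). The shut fingers hide the plunger. I'll enlarge this for precise corner picks.

```bash
python3 - <<'E'
from h import *
f=np.load("w1.npz")["f"][115:265,205:395]
cv2.imwrite("pics/w1c.png",cv2.resize(f,None,fx=4,fy=4,interpolation=cv2.INTER_CUBIC))
E
```

```text
(no output)
```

View pics/w1c.png

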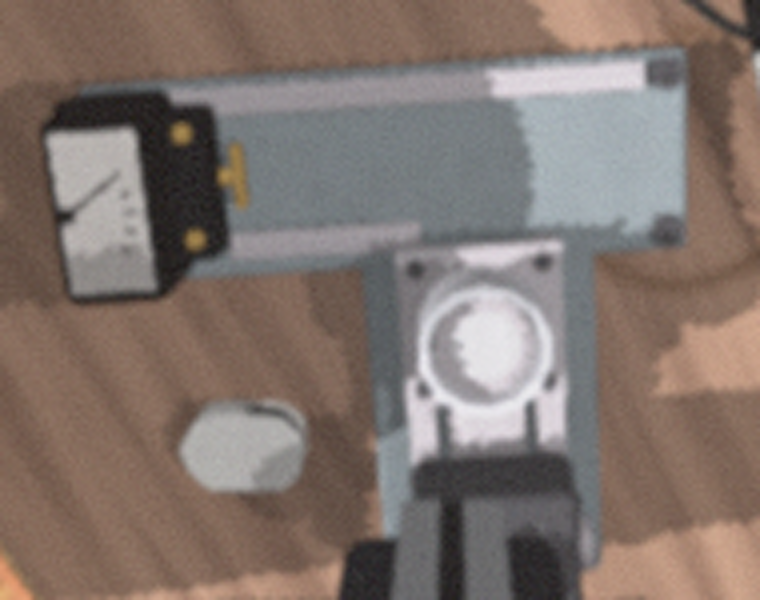

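```bash
cat >fit.py <<'E'
from h import *
m=dict(np.load("w1.npz"))
L=[((-68,84,14),(684,50)),((-18,84,14),(686,243)),((-18,60,14),(592,245)),((-18,0,14),(360,267)),((-5,30,51),(487,348)),((-44.5,-26,21),(245,176)),((-59,51,17.5),(645,90)),((-30,16,17.5),(420,223))]
D=np.array([l[0] for l in L],float);W=np.array([ray(m,205+u/4-.5+.125,115+v/4-.375,d[2]) for d,(u,v) in L])
a,b=D[:,:2]-D[:,:2].mean(0),W[:,:2]-W[:,:2].mean(0)
th=np.arctan2((a[:,0]*b[:,1]-a[:,1]*b[:,0]).sum(),(a*b).sum())
Rz=np.array([[np.cos(th),-np.sin(th)],[np.sin(th),np.cos(th)]])
o=W[:,:2].mean(0)-Rz@D[:,:2].mean(0)
print(th,o);print((W[:,:2]-o-D[:,:2]@Rz.T)@Rz)
np.savez("pose.npz",th=th,o=o)
T=camera_model("top");S=camera_model("scene")
w=lambda p:np.r_[o+Rz@np.array(p[:2]),p[2]]
print("knob",w((50,30,96)),"top px",proj(T,w((50,30,96))),"scene",proj(S,w((50,30,96))),"yaw",th, th+np.pi)
E
python3 fit.py
```

```text
-2.0319183003048567 [ 449.105941   -209.34954054]
[[-0.19950961 -4.74529899]
 [-2.42828222 -2.75723289]
 [-2.63088943 -2.7488094 ]
 [ 1.30976287 -2.08703528]
 [-0.30365255 -1.35679293]
 [ 2.73867104 -2.37337954]
 [-0.22187284 18.34981603]
 [ 1.73577274 -2.281267  ]]
knob [ 453.72489735 -267.47582756   96.        ] top px [[340.98836925 208.82042774]] scene [[338.10836626 195.35805543]] yaw -2.0319183003048567 1.1096743532849365
```

```bash
sed -i 's/((-59,51,17.5),(645,90)),//' fit.py; python3 fit.py; python3 - <<'E'
from h import *
im=cv2.imread("pics/top0.png")
a=im[190:235,320:365];g=cv2.cvtColor(a,6);mask=(g<45).astype(np.uint8)
n,l,s,c=cv2.connectedComponentsWithStats(mask)
for i in range(1,n):
    if s[i,4]>15:print(s[i],c[i]+[320,190])
E
```

```text
-1.9902436410273434 [ 447.20015536 -210.05833487]
[[ 1.73816813 -0.52082375]
 [-0.44925447 -0.52475722]
 [-1.65123714 -0.48706159]
 [-0.18619096  0.06205591]
 [-0.52919123  0.29122164]
 [ 0.16932814  0.8430619 ]
 [ 0.90837753  0.33630312]]
knob [ 454.23679331 -267.94171527   96.        ] top px [[341.30211169 208.53645616]] scene [[338.41159568 195.33484916]] yaw -1.9902436410273434 1.1513490125624497
[ 14  12  16  15 186] [341.70967742 209.29032258]
```

```bash
cat >>h.py <<'E'
from scipy.spatial.transform import Rotation as Rr
def status():
    P=np.load("pose.npz");th,o=float(P["th"]),P["o"];s=sense()
    R=Rr.from_euler("xyz",s["tcp_rot"]).as_matrix();tip=s["eef_pos"]+R@[0,0,173]
    c,n=np.cos(th),np.sin(th);Rd=np.array([[c,-n,0],[n,c,0],[0,0,1]])
    td=Rd.T@(tip-np.r_[o,0]);return s,R,Rd,td,th
def goto(d,n=1):
    s,R,Rd,td,th=status();delta=R.T@Rd@(np.array(d)-td)
    print("clk",s["clock"],"tip_d",td.round(1),"rot",np.round(s["tcp_rot"],4),"F_d",(Rd.T@s["contact_force"]).round(1),"op",round(s["opening"],3))
    print("to",d,"tool delta",delta.round(1),"turn",round(-wrap(th+np.pi-s["tcp_rot"][2]),4))
E
python3 -c "
from h import *
goto((50,30,106))"
```

```text
clk 2.825 tip_d [ -8.5  18.1 159.1] rot [ 3.1309 -0.0053  1.0813] F_d [-0.9 -1.  -1.1] op -0.0
to (50, 30, 106) tool delta [-57.8  15.4  53. ] turn -0.07
```

>>> step_arm([
  [[-30, 7, 0], -0.07, 0],
  [[-27, 10, 0], 0, 0],
  [[0, 0, 27], 0, 0],
  [[0, 0, 26], 0, 0],
  [[0, 0, 0], 0, 0],
])

```text
clock: 3.45
eef_pos: [451.1, -267.2, 280.8]
tcp_rot: [3.131, -0.004, 1.155]
contact_force: [0.2, -0.3, 0.8]
opening: 0.001
```

```bash
python3 -c "
from h import *
goto((50,30,98))
P=np.load('pose.npz')
for n in ('top','scene'):
    f=grab_frame(n);cv2.imwrite(f'pics/k_{n}.png',f)
a=cv2.imread('pics/k_scene.png')[130:260,260:380];b=cv2.imread('pics/k_top.png')[150:280,260:380]
cv2.imwrite('pics/k.png',cv2.resize(np.hstack([a,b]),None,fx=3.3,fy=3.3,interpolation=2))
"
```

```text
clk 3.45 tip_d [ 49.9  28.6 107.8] rot [ 3.1311 -0.0045  1.1547] F_d [0.3 0.3 0.8] op 0.001
to (50, 30, 98) tool delta [-0.2  1.3  9.8] turn 0.0033
```

View pics/k.png

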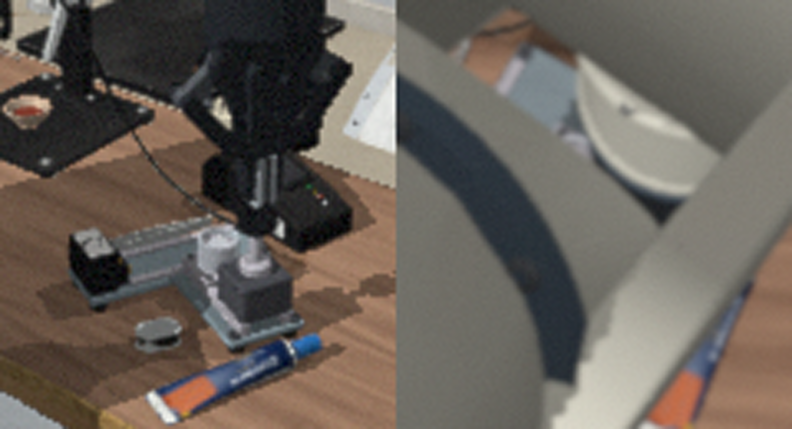

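In the scene view the shut fingertips sit centred over the knob at about (255,225), and nothing has been touched. Pressing down now.

>>> step_arm([
  [[0, 1.3, 6], 0, 0],
  [[0, 0, 6], 0, 0],
  [[0, 0, 5], 0, 0],
  [[0, 0, 5], 0, 0],
  [[0, 0, 4], 0, 0],
])

```text
clock: 4.18
eef_pos: [454.4, -268.3, 258.0]
tcp_rot: [3.124, -0.003, 1.156]
contact_force: [-1.3, 0.1, 5.1]
opening: 0.0
```

```bash
python3 -c "
from h import *
goto((50,30,76))"
```

```text
clk 4.175 tip_d [49.7 33.4 85.1] rot [ 3.1238 -0.0034  1.1558] F_d [ 0.4 -1.2  5.1] op 0.0
to (50, 30, 76) tool delta [-0.3 -3.6  9. ] turn 0.0044
```

>>> step_arm([
  [[0, -1, 4], 0, 0],
  [[0, -1, 3], 0, 0],
  [[0, -0.5, 2], 0, 0],
  [[0, 0, 1], 0, 0],
])

```text
clock: 4.68
eef_pos: [453.8, -268.1, 248.9]
tcp_rot: [3.119, -0.003, 1.155]
contact_force: [-6.2, 3.1, 23.5]
opening: 0.002
```

```bash
python3 -c "
from h import *
goto((50,30,76))"
```

```text
clk 4.675 tip_d [49.8 33.5 75.9] rot [ 3.119  -0.0033  1.1555] F_d [-0.3 -7.  23.5] op 0.002
to (50, 30, 76) tool delta [-0.2 -3.5 -0.2] turn 0.0041
```

The force jumped to 23.5 N at tip z of about 76 mm, so the plunger is bottomed. I'll hold briefly, then let it come right up.

>>> step_arm([
  [[0, 0, 0.2], 0, 0],
  [[0, 0, -4], 0, 0],
  [[0, 0, -6], 0, 0],
  [[0, 0, -6], 0, 0],
  [[0, 0, -8], 0, 0],
  [[0, 0, -10], 0, 0],
  [[0, 0, -20], 0, 0],
  [[0, 0, -20], 0, 0],
  [[0, 0, 0], 0, 0],
])

```text
clock: 5.8
eef_pos: [451.6, -267.3, 326.7]
tcp_rot: [3.12, -0.004, 1.155]
contact_force: [0.3, 0.9, 0.4]
opening: -0.002
```

```bash
python3 -c "
from h import *
goto((-5,48,150))"
```

```text
clk 5.8 tip_d [ 49.9  31.1 153.8] rot [ 3.12   -0.0035  1.1554] F_d [-1.  -0.1  0.4] op -0.002
to (-5, 48, 150) tool delta [54.8 17.1  4.3] turn 0.004
```

```bash
python3 - <<'E'
from h import *
m=camera_model("wrist");f=grab_frame("wrist");np.savez("w2.npz",f=f,**m)
P=np.load("pose.npz");th,o=float(P["th"]),P["o"]
c,n=np.cos(th),np.sin(th);w=lambda x,y,z:np.r_[o+[c*x-n*y,n*x+c*y],z]
p=proj(m,[w(-45,30,21.7),w(-44.5,-26,21),w(-5,30,51)]);print(p)
u,v=p[0].astype(int);x0,y0=max(u-120,0),max(v-70,0)
g=f[y0:y0+150,x0:x0+190].copy();print(x0,y0)
cv2.imwrite("pics/w2c.png",cv2.resize(g,None,fx=4,fy=4,interpolation=2))
E
```

```text
[[312.52223956  89.42845029]
 [249.73397722  89.64992695]
 [312.71434096 137.71461079]]
192 19
```

View pics/w2c.png

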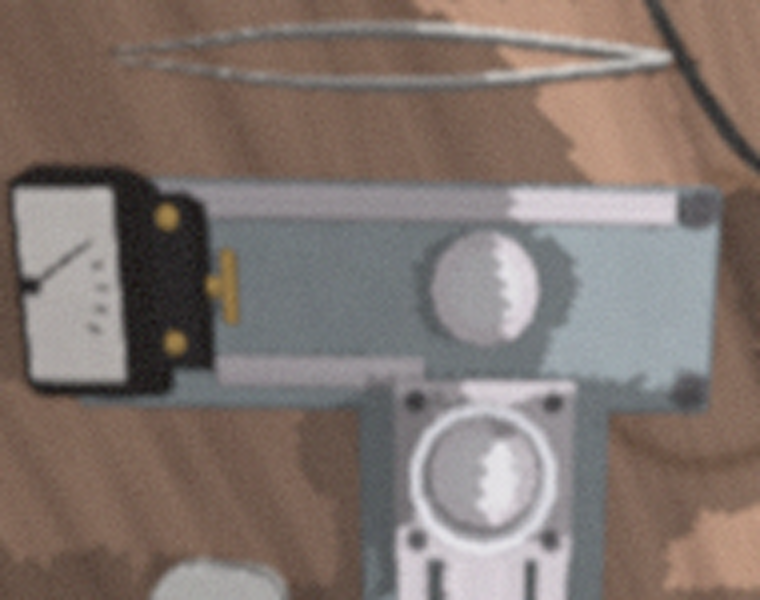

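The cell lies in the groove at crop (485,288), i.e. image (313,91), about d(-44,30.5). That agrees with the predicted ejection position, and the next cell is seated in the magazine. Now I'll move beyond the cell and descend.

```bash
python3 -c "
from h import *
goto((-44.5,66,60))"
```

```text
clk 5.85 tip_d [ 49.8  30.5 152.9] rot [ 3.1214 -0.0037  1.1554] F_d [ 0.1  0.  -1. ] op -0.0
to (-44.5, 66, 60) tool delta [93.8 34.  93.9] turn 0.0041
```

>>> step_arm([
  [[47, 17, 0], 0.004, 0],
  [[47, 18, 0], 0, 0],
  [[0, 0, 0], 0, 0],
])

```text
clock: 6.22
eef_pos: [522.2, -193.9, 324.6]
tcp_rot: [3.124, -0.004, 1.149]
contact_force: [-0.7, -0.2, 0.2]
opening: -0.002
```

```bash
python3 -c "
from h import *
goto((-44.5,66,50))"
```

```text
clk 6.225 tip_d [-45.9  65.  151.7] rot [ 3.1238 -0.0035  1.1488] F_d [ 0.5 -0.6  0.2] op -0.002
to (-44.5, 66, 50) tool delta [ -1.7  -0.8 101.7] turn -0.0025
```

>>> step_arm([
  [[-1, 0, 35], 0, 0],
  [[0, 0, 35], 0, 0],
  [[0, 0, 31], 0, 0],
  [[0, 0, 0], 0, 0],
])

```text
clock: 6.72
eef_pos: [520.9, -195.9, 218.6]
tcp_rot: [3.128, -0.002, 1.15]
contact_force: [0.1, 0.2, 0.2]
opening: -0.0
```

```bash
python3 -c "
from h import *
goto((-44.5,66,17.5))
m=camera_model('wrist');f=grab_frame('wrist');np.savez('w3.npz',f=f,**m);cv2.imwrite('pics/w3.png',cv2.resize(f[60:400,100:540],None,fx=1.75,fy=1.75))"
```

```text
clk 6.725 tip_d [-43.4  63.9  45.6] rot [ 3.1283e+00 -2.3000e-03  1.1501e+00] F_d [-0.2  0.   0.2] op -0.0
to (-44.5, 66, 17.5) tool delta [ 1.1  1.7 28.1] turn -0.0012
```

View pics/w3.png

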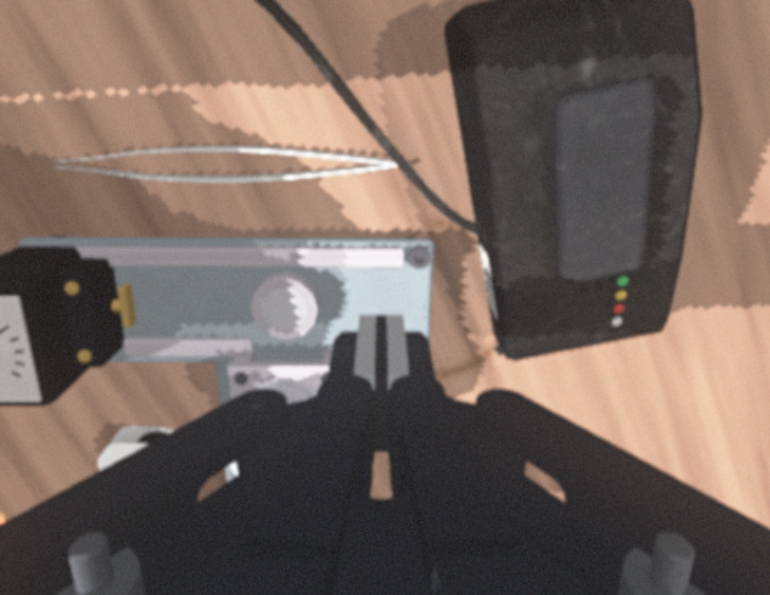

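The cell sits at crop (283,305) in the groove. The shut fingertips at (382,320) are clear of it on its +y side, and the black box at (590,180) is clear too. Descending.

>>> step_arm([
  [[1, 0, 10], 0, 0],
  [[0, 0, 10], 0, 0],
  [[0, 0, 6], 0, 0],
  [[0, 0, 0], 0, 0],
])

```text
clock: 7.28
eef_pos: [523.2, -196.1, 195.0]
tcp_rot: [3.122, -0.003, 1.15]
contact_force: [-0.2, -0.1, 0.6]
opening: -0.001
```

```bash
python3 -c "
from h import *
goto((-44.5,56,17.3))"
```

```text
clk 7.275 tip_d [-44.1  67.2  22.1] rot [ 3.1219e+00 -2.6000e-03  1.1498e+00] F_d [ 0.2 -0.2  0.6] op -0.001
to (-44.5, 56, 17.3) tool delta [  0.3 -11.3   4.5] turn -0.0016
```

>>> step_arm([
  [[0, -3, 3], 0, 0],
  [[0, -4, 1.5], 0, 0],
  [[0.3, -4, 0], 0, 0],
  [[0, 0, 0], 0, 0],
])

```text
clock: 7.78
eef_pos: [512.7, -191.0, 190.6]
tcp_rot: [3.121, -0.003, 1.15]
contact_force: [-0.2, 0.5, 0.7]
opening: 0.002
```

```bash
python3 -c "
from h import *
goto((-44.5,40,17.3))"
```

```text
clk 7.775 tip_d [-44.6  55.6  17.6] rot [ 3.1212e+00 -2.6000e-03  1.1498e+00] F_d [-0.4 -0.4  0.7] op 0.002
to (-44.5, 40, 17.3) tool delta [ -0.1 -15.6  -0. ] turn -0.0015
```

>>> step_arm([
  [[0, -4, 0], 0, 0],
  [[0, -4, 0], 0, 0],
  [[0, -4, 0], 0, 0],
  [[0, -4, 0], 0, 0],
  [[0, -4, 0], 0, 0],
  [[0, -4, 0], 0, 0],
  [[0, 0, 0], 0, 0],
])

```text
clock: 8.65
eef_pos: [489.3, -180.4, 190.3]
tcp_rot: [3.121, -0.003, 1.15]
contact_force: [-0.7, 0.3, -0.0]
opening: -0.002
```

```bash
python3 -c "
from h import *
goto((-44.5,15,17.5))
m=camera_model('wrist');f=grab_frame('wrist');cv2.imwrite('pics/w4.png',cv2.resize(f[130:330,170:400],None,fx=3,fy=3))"
```

```text
clk 8.65 tip_d [-44.6  30.   17.4] rot [ 3.1208e+00 -2.7000e-03  1.1499e+00] F_d [ 0.  -0.8 -0. ] op -0.002
to (-44.5, 15, 17.5) tool delta [ -0.2 -15.   -0.5] turn -0.0014
```

View pics/w4.png

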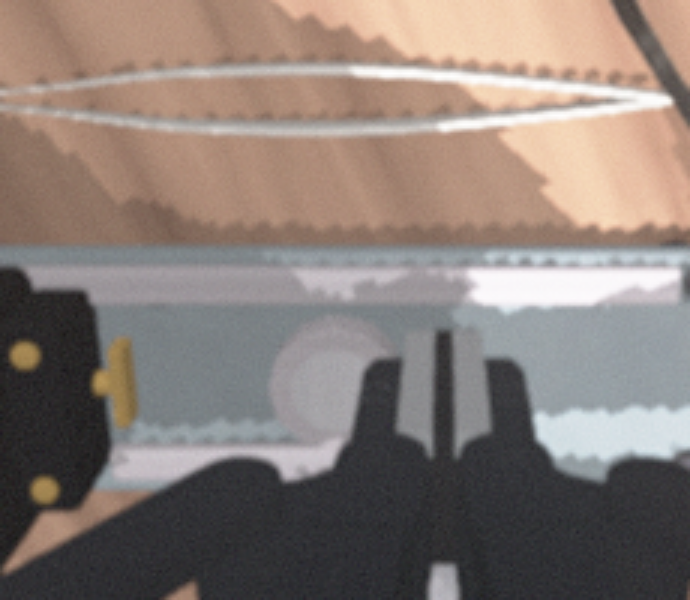

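The cell, centred at crop (330,380), is being pushed by the pads and is centred on the brass contact at (122,380), about 27 mm ahead. Nothing else has been touched, so I'll continue.

>>> step_arm([
  [[0, -4, 0], 0, 0],
  [[0, -4, 0], 0, 0],
  [[0, -4, 0], 0, 0],
  [[0, -4, 0], 0, 0],
  [[0, -4, 0], 0, 0],
  [[0, -4, 0], 0, 0],
  [[0, 0, 0], 0, 0],
])

```text
clock: 9.57
eef_pos: [466.2, -170.1, 189.9]
tcp_rot: [3.12, -0.003, 1.15]
contact_force: [0.1, 0.4, -0.8]
opening: -0.002
```

```bash
python3 -c "
from h import *
goto((-44.5,0,17.5))
m=camera_model('wrist');f=grab_frame('wrist');cv2.imwrite('pics/w5.png',cv2.resize(f[130:330,170:400],None,fx=3,fy=3))"
```

```text
clk 9.575 tip_d [-44.7   4.8  16.9] rot [ 3.1201e+00 -2.7000e-03  1.1499e+00] F_d [-0.4 -0.  -0.8] op -0.002
to (-44.5, 0, 17.5) tool delta [-0.2 -4.8 -0.7] turn -0.0015
```

View pics/w5.png

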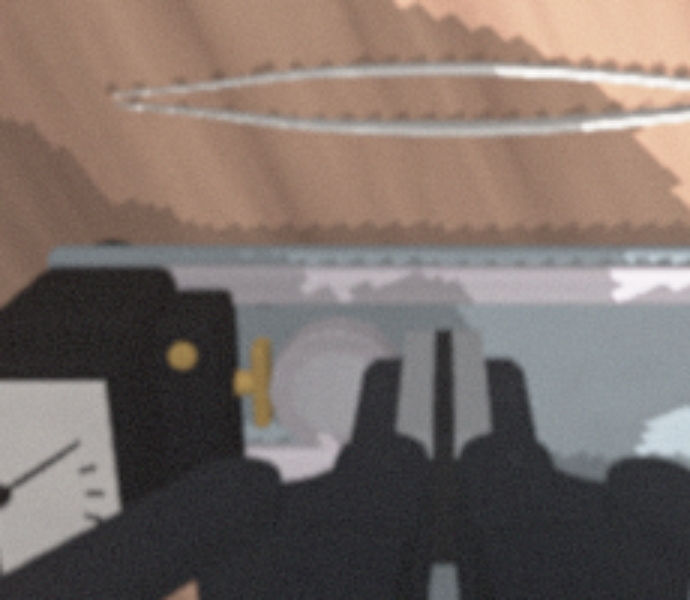

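The cell is now just touching the brass contact (cell edge at 272, contact at 271). Pressing it home in small steps.

>>> step_arm([
  [[0, -2, -0.4], 0, 0],
  [[0, -2, 0], 0, 0],
  [[0, -1, 0], 0, 0],
  [[0, -1, 0], 0, 0],
])

```text
clock: 10.12
eef_pos: [461.5, -168.0, 190.5]
tcp_rot: [3.117, -0.003, 1.15]
contact_force: [2.0, -0.7, -0.3]
opening: 0.0
```

```bash
python3 -c "
from h import *
goto((-44.5,-2,17.5))"
```

```text
clk 10.125 tip_d [-44.8   0.1  17.6] rot [ 3.1174e+00 -2.8000e-03  1.1499e+00] F_d [-0.2  2.1 -0.3] op 0.0
to (-44.5, -2, 17.5) tool delta [-0.3 -2.1  0. ] turn -0.0015
```

>>> step_arm([
  [[0, -1, 0], 0, 0],
  [[0, -1, 0], 0, 0],
  [[0, -1, 0], 0, 0],
])

```text
clock: 10.5
eef_pos: [459.4, -167.0, 190.7]
tcp_rot: [3.115, -0.003, 1.15]
contact_force: [3.9, -1.1, -0.9]
opening: 0.001
```

```bash
python3 -c "
from h import *
goto((-44.5,-2,17.5))"
```

```text
clk 10.5 tip_d [-44.8  -1.9  17.8] rot [ 3.1151e+00 -3.0000e-03  1.1499e+00] F_d [-0.6  4.  -0.9] op 0.001
to (-44.5, -2, 17.5) tool delta [-0.3 -0.1  0.3] turn -0.0014
```

>>> step_arm([
  [[0, -1, 0.2], 0, 0],
  [[0, -1, 0], 0, 0],
])

```text
clock: 10.75
eef_pos: [458.7, -166.6, 191.0]
tcp_rot: [3.111, -0.003, 1.15]
contact_force: [5.2, -2.1, -0.3]
opening: -0.001
```

```bash
python3 -c "
from h import *
goto((-44.5,-2,17.5))"
```

```text
clk 10.75 tip_d [-44.9  -1.9  18.1] rot [ 3.1113 -0.0032  1.15  ] F_d [-0.2  5.6 -0.3] op -0.001
to (-44.5, -2, 17.5) tool delta [-0.4 -0.1  0.6] turn -0.0013
```

>>> step_arm([
  [[0, -1.5, 0.4], 0, 0],
  [[0, -1.5, 0.4], 0, 0],
])

```text
clock: 11.0
eef_pos: [457.8, -166.1, 190.9]
tcp_rot: [3.105, -0.003, 1.15]
contact_force: [5.0, -2.8, 0.2]
opening: 0.002
```

```bash
python3 -c "
from h import *
goto((-44.5,-2,17.5))
m=camera_model('wrist');f=grab_frame('wrist');cv2.imwrite('pics/w6.png',cv2.resize(f[130:330,170:400],None,fx=3,fy=3));goto((-44.5,-2,17.5))"
```

```text
clk 11.0 tip_d [-45.1  -2.   18. ] rot [ 3.1055 -0.0035  1.15  ] F_d [0.5 5.7 0.2] op 0.002
to (-44.5, -2, 17.5) tool delta [-0.6 -0.   0.5] turn -0.0013
clk 11.05 tip_d [-45.1  -2.   18. ] rot [ 3.1054 -0.0035  1.15  ] F_d [-0.4  6.3 -0.3] op 0.003
to (-44.5, -2, 17.5) tool delta [-0.6 -0.   0.5] turn -0.0013
```

View pics/w6.png

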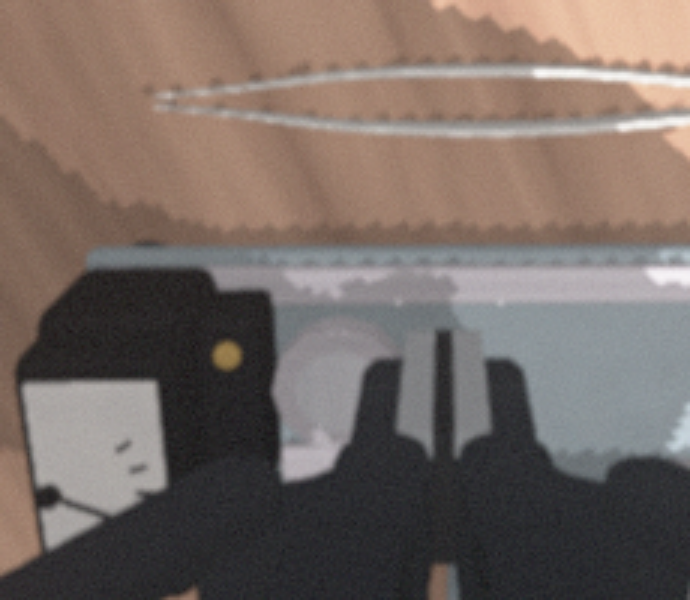

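The brass contact has disappeared flush into the block (block edge at 275, touching the cell), and the needle has swung round to lower right. The push is steady at about 6 N with no further advance. Handing in.

```bash
python3 -c "
from h import *
sign_off();goto((-44.5,-2,17.5))"
```

```text
the job is handed in; nothing more can be done
the job is handed in; nothing more can be done
```

The job is handed in at 11 s of the 38 s allowed. One cell was ejected and is being held against the contact with the contact pressed fully home.

- **Plunger:** I pressed it once with the shut fingertips until it stopped. The tip was at z of about 76 mm with 23.5 N on the wrist. I then lifted well clear so it could come right up. The wrist picture afterwards showed one cell in the groove about 40 mm from the magazine, and the next cell seated in the magazine. I did not photograph the knob itself after release, because the fingers hid it.
- **Push:** I pushed the cell along the groove with the fingertips. It stopped advancing while the push rose from 4 N to about 6 N, against the 2 N the contact spring gives when home. In the last picture the brass shoe was flush in the block, the cell touched the block's face, and the meter needle had swung. The arm stayed in that pose, still pushing.
- **Surroundings:** The tweezers looked undisturbed in the last picture. The loupe and glue tube were out of that view, and no unexpected forces appeared on the wrist.
- **Disagreements:** My dispenser pose fitted the picked points only to within about 1.7 mm. The tool also tilted about 2° under the final push, which had no visible effect.

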